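Touch off an autosampler vial rack and seat the alignment pin

TASK

Take the alignment pin by its orange head and touch off the vial rack with the side of its shank at the three yellow patches in this order: left end of the front face, right end of the front face, then the right face, leaning on each with about 5 N for half a second (left and right as seen from the robot). From those touches work out where the rack really sits, lower the pin fully home into the rack's brass-framed reference bore and let go. Never push the pin against the rack or carriage harder than 15 N, touch those with nothing but the pin, and leave the other things where they are.

Things in the scene. Friction and masses are not known exactly. Their poses are not given: they have to be found in the camera images.
- carriage: Autosampler tray carriage: fixed aluminium plate 180 (own x) x 240 (y) x 12 mm; origin at the centre of its underside, x to its back (away from the robot), y to its left. A black rail, 12 mm wide and high, runs along its back edge. It carries the blue vial rack, whose true pose is NOT reported: see rack_drawn.
- rack_drawn (a point): Where the centre of the rack's underside would be if centred (fixed to the carriage, 12 mm above its origin). Truly the rack is off by up to 7 mm along each carriage axis and up to 0.07 rad in yaw, different each time; it is locked there and holds firm below about 60 N. Rack: solid blue block 86 mm deep (x) x 128 mm wide (y) x 45 mm high; vials on its right part stand 13 mm above its top.
- patch_left_drawn (a point): Drawn (rack centred) centre of the yellow patch on the left end of the rack's front (-x) face: on the face, 45 mm left (+y) of the rack's centre, 24 mm above its underside. Patches are flush, 14 mm wide, 26 mm high. The true patch is off with the rack.
- patch_right_drawn (a point): The same for the patch on the right end of the front face, 45 mm right (-y) of the rack's centre.
- patch_side_drawn (a point): The same for the patch on the rack's right (-y) face, level with the rack's centre in x.
- bore_drawn (a point): Drawn (rack centred) centre of the mouth of the reference bore in the rack's top, 12 mm behind (+x) and 30 mm left (+y) of the rack's centre: 55 mm from the plane of the front face, 94 mm from that of the right face. Bore 12 mm wide, 25 mm deep, flat bottom, mouth chamfered 1.5 mm, framed by a 26 mm brass square. The true bore is off with the rack.
- pin: The alignment pin, 89 mm long (+2 mm steel button on top), 80 g: steel shank 10 mm in diameter and 55 mm long with a 1.5 mm chamfer at its foot, below a square orange head 18 x 18 x 34 mm. Origin at the centre of the foot's end, z up along the pin; head faces square to its x and y. It starts upright in the park block.
- pin_grip (a point): Centre of the pin's square head, 72 mm above the pin's foot, the place to grip; axes as the pin's.
- pin_tip (a point): Centre of the pin's foot, its lowest point.
- park: Park block, grey, fixed, 60 x 60 x 35 mm, with a 13 mm bore 25 mm deep in the middle of its top, in which the pin stands at the start (foot 10 mm above the bench). Origin at the centre of its underside.
- capbin: Empty white cap bin, fixed, 85 x 75 x 40 mm; origin at the centre of its underside. Not needed. It and the park block may be found on either side of the carriage.
- solvent: Bystander: clear solvent bottle with blue cap, 70 mm across, 170 mm tall; origin at the centre of its underside. Leave alone.
- amber: Bystander: amber bottle with white cap, 60 mm across, 140 mm tall; origin at the centre of its underside. Leave alone.
- beaker: Bystander: glass beaker, 64 mm across, 80 mm tall; origin at the centre of its underside. Leave alone.
- capjar: Bystander: white jar with blue lid, 50 mm across, 55 mm tall; origin at the centre of its underside. Leave alone.
- wrench: Bystander: small open wrench lying flat; origin at its middle. Leave alone.
- driver: Bystander: screwdriver lying flat; origin at its middle. Leave alone.

How it is judged:
On the way, in this order (a step that is already met when the one before it is completed fails the run):
1. the pin rests for 0.2 s with over 1 N against the left end of the rack's front face (contact force between pin and carriage above 1 N and z of pin_tip in the frame of carriage below 0.055 m and x of pin_tip in the frame of carriage below -0.03 m and y of pin_tip in the frame of carriage between 0.025 and 0.068 m), for 0.2 s.
2. then the same against the right end of the front face (contact force between pin and carriage above 1 N and z of pin_tip in the frame of carriage below 0.055 m and x of pin_tip in the frame of carriage below -0.03 m and y of pin_tip in the frame of carriage between -0.068 and -0.025 m), for 0.2 s.
3. then the same against the right face (contact force between pin and carriage above 1 N and z of pin_tip in the frame of carriage below 0.055 m and y of pin_tip in the frame of carriage below -0.056 m and x of pin_tip in the frame of carriage between -0.03 and 0.03 m), for 0.2 s.
At the end, for the whole second after the job is handed in: The pin stands released and at rest in the rack's reference bore: its foot within 3 mm of the bore's floor (less than 35 mm above the carriage's underside), leaning under 0.15 rad (z of pin_tip in the frame of carriage between 0.028 and 0.035 m and x of pin_tip in the frame of carriage between -0.005 and 0.029 m and y of pin_tip in the frame of carriage between 0.012 and 0.048 m and angle between pin's own z axis and vertical below 0.15 rad and linear speed of pin below 0.01 m/s and not (contact force between the fingers and pin above 0.1 N)); the robot touches nothing.
It fails at once if the pin pushed against the rack or carriage with more than 15 N (contact force between pin and carriage above 15 N).
It fails at once if the robot itself touching the rack or carriage (contact force between any of the fingers, the arm and carriage above 0.5 N).
It fails at once if a bystander moved more than 15 mm (distance of any of solvent, amber, beaker, capjar, wrench, driver from where it was at the start of the episode above 0.015 m).
It also fails if it takes over 64 s, if anything falls off the work surface, if the arm or the gripper's body presses on something with over 40 N, if the wrist force passes 120 N, or if a joint passes its speed limit or range.

ROBOT

A 6-joint arm with a two-finger parallel gripper is mounted at the origin on the work surface. World frame = base frame: x ahead of the robot, y to its left, z up, the work surface at z = 0. Lengths are in m, angles in rad, forces in N, time in s.
With the tool pointing down it reaches from about 0.425 to 0.925 m from the base axis. Payload 12.5 kg.
Tool frame: the origin (TCP) lies at the very end of the fingers, on their centre line; the grasp point (between the pads) lies 19 mm behind it; z points along the fingers, y is the line along which they close (so a half turn about z gives the same grasp; the last joint's range is limited). The gripper opens to 85 mm and grips with 20 to 120 N. Pads are 22 mm wide; open, the fingers measure 114 mm over their backs; the gripper's body (76 mm by 85 mm) begins 54 mm behind the grasp point. The pads swing forward as they close: fully open they stand 13 mm farther back than shut.
Start: joints at [-1.295, 0.491, 1.559, -0, 1.092, -0.106], TCP at [0.233, -0.58, 0.197] pointing down, gripper open.
Joint ranges: [-3.1, 3.1], [-0.84, 2.19], [0.05, 2.79], [-1.13, 4.28], [0.06, 2.93], [-2.69, 2.69]. Speed limits (rad/s): [2.22, 2.22, 2.79, 3.14, 3.14, 3.14].

INTERFACE

Orientations are given as a 3x3 rotation matrix whose columns are the frame's x, y, z axes.
In Python, from station import env gives the robot as it stands.
- The arm moves only by the shell command python3 -m inch 'ROWS' [OPENING]. ROWS is JSON, a list of rows, each a list of 6 numbers: the shift along the tool's x, y, z in mm, then the turn, a rotation vector about the tool's x, y, z in degrees. In form: [[dx, dy, dz, rx, ry, rz], ...]. A call has 1 to 10 rows; each row is the pose to reach, as a shift and turn from the pose commanded when the call began, along the tool's axes at that moment; what a row does not reach only later rows make up. A row lasts 1/8 s, in which the tool goes at most 62.5 mm and 10.7 degrees, less where a joint would pass 70% of its speed; a pose out of reach is approached as far as the arm can. A call with a gripper value outside its range is refused whole. OPENING is the closure in counts, from 0 (fully open) to 255 (shut), set as the call begins (- or left out, the last holds). The fingers move at their own pace and stop on an object; the grip force is fixed at half the most. Time passes only in rows, so rows that repeat a pose let the fingers close. It gives the time, the measured TCP pose, the force, the opening and the grip force at its end, in the units of the state.
- env.state(): the state, without advancing time (a new reading comes with each control period).
- env.get_image(name): name is "side" or "top"; returns (picture, depth): 384x512x3 uint8, red, green, blue; 384x512 float32, m along the optical axis (not along the pixel's ray), 0 where there is no reading.
- env.calibration(name): a dict with "intrinsics" (3x3 intrinsics, pixels), "camera_from_world" (4x4, takes a point from world to camera coordinates). Camera axes: x right, y down, z forward; pixel columns grow to the right and rows downward; lengths in m; the calibration is good to about 2 mm. A picture is of the moment at which its call begins. calibration takes no time and is no camera call.
- env.close_job(): hands the job in; it is judged then, once.
The state is a dict: "time": time; "joint_positions": joint angles; "qvel": joint speeds; "tau": joint torques, N m; "eef_pos": TCP position; "ee_rot": TCP orientation; "contact_force": force on the tool from outside, world axes, zero at the start; "ft_torque": the same for the moment, N m; "grip_width": finger opening in m; "gripper_force": force on a finger pad.
Only numpy, scipy, OpenCV 4.12 (cv2) and the standard library are available. Lean on these libraries where they do the work, as an engineer would, in place of code of your own. Each camera call takes 0.05 s, during which the arm holds its last target. There are 200 camera calls.

## Working session

There is one attempt and no reset: what is moved stays moved. The work goes in short steps, Python scripts to look and compute and a shell command to move; the robot and the scene stay as the last step left them, time stands still between calls to the robot, and variables do not carry over. Pictures are saved under pics/ and viewed, at most 10 in all, crops included, and the job is handed in when it is done.

```bash
ls; mkdir -p pics; python3 - <<'E'
from station import env
import cv2,numpy as np
for n in("top","side"):
    p,d=env.get_image(n); cv2.imwrite(f"pics/{n}0.png",p[:,:,::-1]); np.savez(f"{n}0.npz",p=p,d=d)
    c=env.calibration(n); print(n,c["intrinsics"],np.round(c["camera_from_world"],3))
s=env.state(); print(s["time"],s["eef_pos"],np.round(s["ee_rot"],3),s["contact_force"],s["grip_width"])
E
```

```text
pics
top [[391.13214391   0.         256.05333442]
 [  0.         391.13214391 189.93028781]
 [  0.           0.           1.        ]] [[-0.013 -1.     0.019  0.04 ]
 [-0.988  0.01  -0.153  0.554]
 [ 0.153 -0.021 -0.988  0.986]
 [ 0.     0.     0.     1.   ]]
side [[381.59675432   0.         251.93237731]
 [  0.         381.59675432 189.70967542]
 [  0.           0.           1.        ]] [[-0.923 -0.384 -0.005  0.497]
 [-0.206  0.506 -0.838  0.154]
 [ 0.324 -0.772 -0.546  0.881]
 [ 0.     0.     0.     1.   ]]
0.1 [ 0.23284048 -0.57977375  0.19693363] [[ 0.928  0.373 -0.   ]
 [ 0.373 -0.928  0.001]
 [ 0.    -0.001 -1.   ]] [-0.52087181 -0.05713402 -0.05664529] 0.08520538431469923
```

View pics/top0.png

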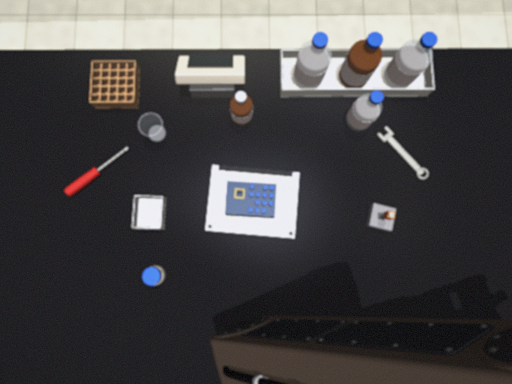

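View pics/side0.png

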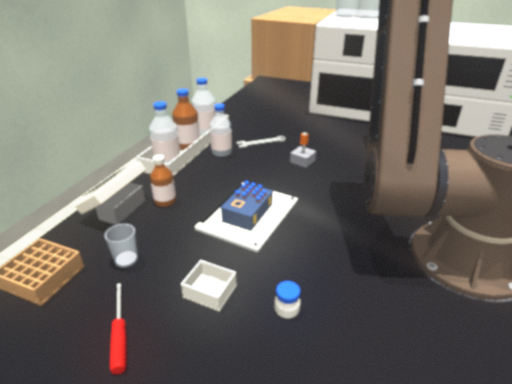

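The top view shows the carriage at about (253,202), slightly rotated, the park block with the pin at (383,216), the bin at (150,212) and the jar at (153,276). The solvent bottle at (365,110) and wrench at (403,153) are near the pin. Next I measure them.

```bash
cat > h.py <<'E'
import numpy as np,cv2
from station import env
def cloud(n,d):
    c=env.calibration(n);K=c["intrinsics"];T=c["camera_from_world"]
    v,u=np.mgrid[:384,:512]
    P=np.stack([(u-K[0,2])/K[0,0]*d,(v-K[1,2])/K[1,1]*d,d],-1)
    return (P-T[:3,3])@T[:3,:3]
def rect(X,s=1e4):
    return cv2.minAreaRect((X*s).astype(np.float32)[:,None,:])
def edge(W,m): # robust: rect of xy of masked points
    X=W[m][:,:2]; (c,s,a)=rect(X); return np.round(np.array(c)/1e4,4),np.round(np.array(s)/1e4,4),round(a,2),len(X)
E
python3 - <<'E'
from h import *
for n in("top","side"):
    z=np.load(n+"0.npz");p=z["p"].astype(int);d=z["d"];W=cloud(n,d);ok=d>0
    r,g,b=p[...,0],p[...,1],p[...,2]; x,y,h=W[...,0],W[...,1],W[...,2]
    # coarse regions
    near=lambda cx,cy,R:ok&(np.hypot(x-cx,y-cy)<R)
    if n=="top":
        print(W[202,253],W[216,383],W[214,390],W[110,365],W[212,150],W[105,240])
        C=W[202,253][:2];Pk=W[216,380][:2]
    m=near(*C,.2)&(r>120)&(b>120)&(abs(h-.012)<.01); print(n,"plate",edge(W,m),np.median(h[m]))
    m=near(*C,.12)&(h>.045)&(h<.09)&(b>r+15); print("rack",edge(W,m),np.percentile(h[m],[10,50,90]))
    m=near(*C,.12)&(r>b+40)&(h>.045); print("brass",np.median(W[m],0),m.sum())
    m=near(*Pk,.07)&(h>.02)&(h<.05)&(abs(r-b)<40); print("park",edge(W,m),np.median(h[m]))
    m=near(*Pk,.07)&(r>b+50)&(h>.045); print("head",np.median(W[m],0),edge(W,m),np.percentile(h[m],[5,95]))
E
```

```text
[0.52062467 0.04245901 0.05470552] [ 0.48086932 -0.29438602  0.05111004] [ 0.48140701 -0.29461022  0.1014372 ] [ 0.74297952 -0.24170139  0.120051  ] [0.50231353 0.31801083 0.00859755] [0.76167457 0.073167   0.11054279]
top plate (array([0.5307, 0.0428]), array([0.2452, 0.1843]), 84.11, 3900) 0.01261431815064384
rack (array([0.5308, 0.048 ]), array([0.1282, 0.0866]), 85.74, 1538) [0.05535358 0.05797803 0.06910054]
brass [0.54442239 0.07836843 0.05734605] 40
park (array([ 0.4819, -0.2985]), array([0.0612, 0.0608]), 75.74, 475) 0.035345111797772444
head [ 0.47798989 -0.29216618  0.09613038] (array([ 0.4805, -0.2982]), array([0.0198, 0.0155]), 79.76, 41) [0.08255611 0.10135626]
side plate (array([0.5317, 0.0445]), array([0.2415, 0.1818]), 84.21, 2181) 0.011496322752502303
rack (array([0.5311, 0.0493]), array([0.132 , 0.0875]), 86.03, 1019) [0.05217829 0.05675186 0.06850165]
brass [0.54332231 0.08094996 0.05641547] 55
park (array([ 0.4825, -0.2982]), array([0.067 , 0.0627]), 76.06, 257) 0.03375896087522196
head [ 0.48069533 -0.29074932  0.08359541] (array([ 0.4802, -0.2928]), array([0.0249, 0.0201]), 25.22, 80) [0.06789938 0.09879755]
```

```bash
python3 - <<'E'
from h import *
a=cv2.imread("pics/top0.png")[195:240,360:410]; b=cv2.imread("pics/side0.png")[125:170,278:328]
cv2.imwrite("pics/c.png",cv2.resize(np.hstack([a,b]),None,fx=8,fy=8,interpolation=cv2.INTER_CUBIC))
E
```

```text
(no output)
```

View pics/c.png

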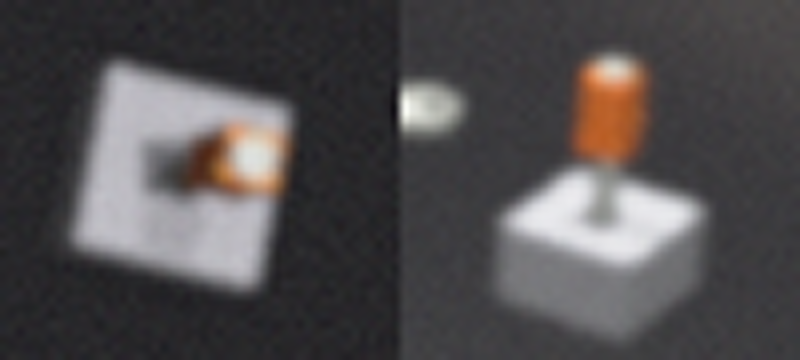

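```bash
python3 -m inch '[[335,-169,0,0,0,34],[335,-169,0,0,0,34],[335,-169,20,0,0,34],[335,-169,40,0,0,34],[335,-169,57,0,0,34],[335,-169,57,0,0,34],[335,-169,57,0,0,34],[335,-169,57,0,0,34],[335,-169,57,0,0,34],[335,-169,57,0,0,34]]' 0; python3 - <<'E'
from h import *
n="side";p,d=env.get_image(n);b,_=env.get_image("top")
cv2.imwrite("pics/g.png",cv2.resize(np.hstack([p[75:195,230:380],b[150:270,310:460]])[:,:,::-1],None,fx=2.6,fy=2.6))
s=env.state();print(s["eef_pos"],np.round(s["ee_rot"],3))
E
```

```text
time: 1.35
eef_pos: [0.4802, -0.2996, 0.1408]
ee_rot: [[0.977, -0.212, 0.0], [-0.212, -0.977, -0.001], [0.001, 0.0, -1.0]]
contact_force: [0.0, -0.5, 0.9]
grip_width: 0.0853
gripper_force: 0.0
[ 0.480314   -0.29925072  0.14072587] [[ 0.977 -0.211  0.   ]
 [-0.211 -0.977 -0.   ]
 [ 0.     0.    -1.   ]]
```

View pics/g.png

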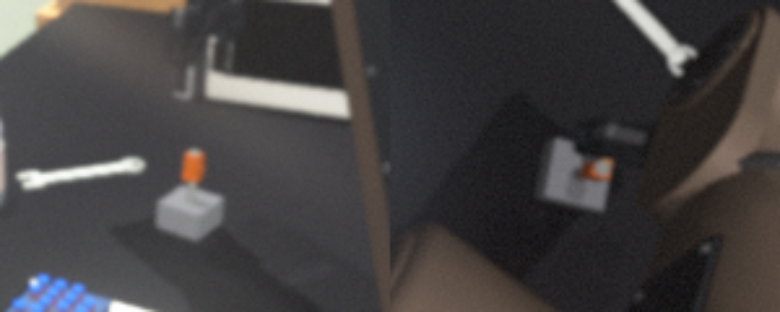

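The gripper is above the pin: fingers at about (200,90) in the side crop, with the pin head straight below at (193,165). I go down and close.

```bash
python3 -m inch '[[0,0,30,0,0,0],[0,0,55,0,0,0],[0,0,78,0,0,0],[0,0,78,0,0,0],[0,0,78,0,0,0],[0,0,78,0,0,0]]' 0 && python3 -m inch '[[0,0,0,0,0,0],[0,0,0,0,0,0],[0,0,0,0,0,0],[0,0,0,0,0,0],[0,0,0,0,0,0],[0,0,0,0,0,0],[0,0,0,0,0,0],[0,0,0,0,0,0]]' 255
```

```text
time: 2.2
eef_pos: [0.4812, -0.2988, 0.0634]
ee_rot: [[0.978, -0.21, 0.001], [-0.21, -0.978, -0.001], [0.002, 0.001, -1.0]]
contact_force: [0.2, 0.6, -0.5]
grip_width: 0.0852
gripper_force: 0.0
time: 3.2
eef_pos: [0.4809, -0.2985, 0.0626]
ee_rot: [[0.978, -0.21, 0.0], [-0.21, -0.978, -0.0], [0.0, 0.0, -1.0]]
contact_force: [-0.6, 0.4, 5.1]
grip_width: 0.0146
gripper_force: 58.9
```

```bash
python3 -m inch '[[0,0,-20,0,0,0],[0,0,-50,0,0,0],[0,0,-80,0,0,0],[0,0,-110,0,0,0],[0,0,-110,0,0,0],[0,0,-110,0,0,0]]'; python3 - <<'E'
from h import *
p,d=env.get_image("side"); np.savez("side1.npz",p=p,d=d)
cv2.imwrite("pics/g2.png",cv2.resize(p[60:180,240:380,::-1],None,fx=5,fy=5,interpolation=cv2.INTER_CUBIC))
E
```

```text
time: 3.95
eef_pos: [0.4803, -0.298, 0.1713]
ee_rot: [[0.978, -0.21, -0.001], [-0.21, -0.978, 0.001], [-0.001, -0.001, -1.0]]
contact_force: [-0.1, 0.4, -1.6]
grip_width: 0.0146
gripper_force: 58.6
```

View pics/g2.png

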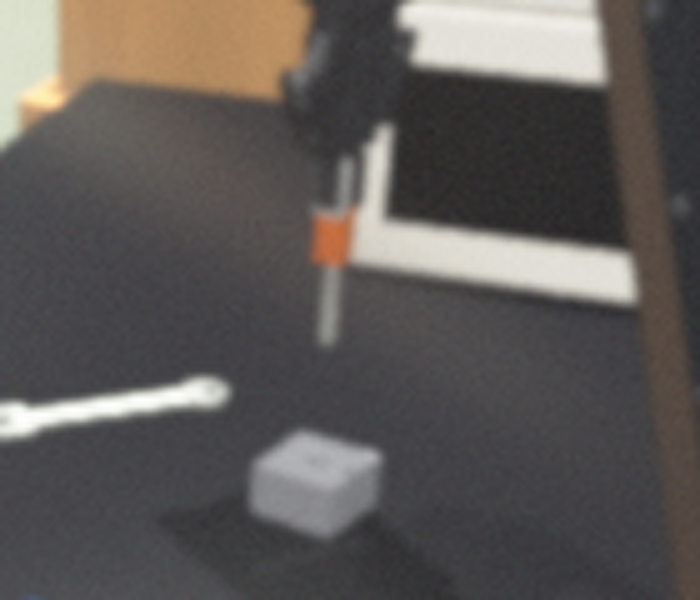

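```bash
python3 - <<'E'
from h import *
z=np.load("side1.npz");p=z["p"].astype(int);d=z["d"];W=cloud("side",d)
for v in range(86,134,2):
    print(v,[(u,*p[v,u],*np.round(W[v,u]*1000).astype(int)) for u in (303,306,309)])
c=env.calibration("side");K=c["intrinsics"];T=c["camera_from_world"]
for q in ([.4803,-.298,.1713],[.4803,-.298,.1903],[.4803,-.298,.118]):
    x=K@(T[:3,:3]@q+T[:3,3]);print(x[:2]/x[2])
E
```

```text
86 [(303, np.int64(63), np.int64(60), np.int64(63), np.int64(488), np.int64(-265), np.int64(261)), (306, np.int64(57), np.int64(56), np.int64(56), np.int64(477), np.int64(-259), np.int64(264)), (309, np.int64(55), np.int64(55), np.int64(58), np.int64(473), np.int64(-276), np.int64(259))]
88 [(303, np.int64(63), np.int64(61), np.int64(62), np.int64(486), np.int64(-261), np.int64(257)), (306, np.int64(61), np.int64(59), np.int64(59), np.int64(476), np.int64(-256), np.int64(259)), (309, np.int64(60), np.int64(57), np.int64(59), np.int64(473), np.int64(-279), np.int64(253))]
90 [(303, np.int64(57), np.int64(58), np.int64(58), np.int64(487), np.int64(-264), np.int64(250)), (306, np.int64(56), np.int64(54), np.int64(54), np.int64(477), np.int64(-262), np.int64(252)), (309, np.int64(68), np.int64(69), np.int64(68), np.int64(473), np.int64(-283), np.int64(246))]
92 [(303, np.int64(67), np.int64(66), np.int64(67), np.int64(490), np.int64(-280), np.int64(238)), (306, np.int64(62), np.int64(61), np.int64(60), np.int64(481), np.int64(-277), np.int64(240)), (309, np.int64(119), np.int64(121), np.
[... 5281 characters left out ...]
.int64(532), np.int64(-566), np.int64(-1))]
130 [(303, np.int64(72), np.int64(70), np.int64(73), np.int64(549), np.int64(-541), np.int64(-2)), (306, np.int64(75), np.int64(74), np.int64(78), np.int64(538), np.int64(-546), np.int64(-2)), (309, np.int64(71), np.int64(69), np.int64(72), np.int64(527), np.int64(-546), np.int64(0))]
132 [(303, np.int64(71), np.int64(69), np.int64(73), np.int64(544), np.int64(-522), np.int64(-1)), (306, np.int64(68), np.int64(68), np.int64(71), np.int64(533), np.int64(-526), np.int64(-1)), (309, np.int64(73), np.int64(73), np.int64(74), np.int64(522), np.int64(-529), np.int64(-1))]
[306.30691605 111.9008575 ]
[306.76405631 105.98339875]
[305.06665426 127.95544432]
```

The pin hangs straight in the gripper: head at about (332,238), foot at (327,345) in the crop, which puts the tip about 53 mm below the TCP. I carry it high to a point in front of the left patch and square the tool to the rack.

```bash
python3 -m inch '[[-101,-383,0,0,0,-8],[-101,-383,0,0,0,-8],[-101,-383,0,0,0,-8],[-101,-383,0,0,0,-8],[-101,-383,0,0,0,-8],[-101,-383,0,0,0,-8],[-101,-383,0,0,0,-8],[-101,-383,0,0,0,-8],[-101,-383,0,0,0,-8],[-101,-383,0,0,0,-8]]'
```

```text
time: 5.25
eef_pos: [0.4626, 0.0964, 0.1721]
ee_rot: [[0.997, -0.073, -0.001], [-0.073, -0.997, -0.0], [-0.0, 0.0, -1.0]]
contact_force: [-0.2, -0.4, -1.4]
grip_width: 0.0146
gripper_force: 58.8
```

```bash
python3 -m inch '[[0,0,40,0,0,0],[0,0,70,0,0,0],[0,0,87,0,0,0],[0,0,87,0,0,0],[6,0,87,0,0,0],[12,0,87,0,0,0],[15,0,87,0,0,0],[15,0,87,0,0,0],[15,0,87,0,0,0]]'; python3 -m inch '[[1,0,0,0,0,0],[2,0,0,0,0,0],[3,0,0,0,0,0],[3,0,0,0,0,0]]'
```

```text
time: 6.38
eef_pos: [0.4773, 0.0963, 0.0854]
ee_rot: [[0.997, -0.072, -0.0], [-0.072, -0.997, -0.0], [-0.0, 0.0, -1.0]]
contact_force: [-0.0, -0.2, -0.9]
grip_width: 0.0148
gripper_force: 58.8
time: 6.88
eef_pos: [0.4805, 0.096, 0.0853]
ee_rot: [[0.997, -0.072, -0.0], [-0.072, -0.997, -0.0], [0.0, 0.0, -1.0]]
contact_force: [-0.2, -0.1, -0.6]
grip_width: 0.0148
gripper_force: 58.8
```

```bash
python3 -m inch '[[1,0,0,0,0,0],[1,0,0,0,0,0]]' | grep -E 'eef|contact'; python3 -m inch '[[1,0,0,0,0,0],[1,0,0,0,0,0]]' | grep -E 'eef|contact'
```

```text
eef_pos: [0.4815, 0.0959, 0.0854]
contact_force: [-0.3, 0.3, -0.8]
eef_pos: [0.4825, 0.0959, 0.0854]
contact_force: [0.7, -0.0, -2.0]
```

```bash
python3 -m inch '[[1,0,0,0,0,0],[1,0,0,0,0,0]]' | grep -E 'eef|contact'
```

```text
eef_pos: [0.4835, 0.0958, 0.0854]
contact_force: [-0.8, 0.7, -0.8]
```

```bash
python3 -m inch '[[1,0,0,0,0,0],[1,0,0,0,0,0]]' | grep -E 'eef|contact'
```

```text
eef_pos: [0.4845, 0.0957, 0.0854]
contact_force: [0.4, -0.6, -1.1]
```

```bash
python3 -m inch '[[0.5,0,0,0,0,0],[0.5,0,0,0,0,0]]' | grep -E 'eef|contact'
```

```text
eef_pos: [0.485, 0.0957, 0.0854]
contact_force: [0.4, 0.1, -0.0]
```

```bash
python3 -m inch '[[0.5,0,0,0,0,0],[0.5,0,0,0,0,0]]' | grep -E 'eef|contact'
```

```text
eef_pos: [0.4854, 0.0956, 0.0854]
contact_force: [-0.5, -0.3, -1.1]
```

```bash
python3 -m inch '[[0.5,0,0,0,0,0],[0.5,0,0,0,0,0]]' | grep -E 'eef|contact'
```

```text
eef_pos: [0.4859, 0.0956, 0.0854]
contact_force: [-1.0, 0.2, -0.2]
```

```bash
python3 -m inch '[[0.5,0,0,0,0,0],[0.5,0,0,0,0,0]]' | grep -E 'eef|contact'
```

```text
eef_pos: [0.4864, 0.0956, 0.0854]
contact_force: [0.2, -0.1, -1.2]
```

```bash
python3 -m inch '[[0.5,0,0,0,0,0],[0.5,0,0,0,0,0]]' | grep -E 'eef|contact'
```

```text
eef_pos: [0.4869, 0.0955, 0.0854]
contact_force: [-0.7, 0.2, -0.5]
```

```bash
cat > chk.py <<'E'
from station import env
import sys,numpy as np
s=env.state();f=s["contact_force"];print(round(s["time"],2),np.round(s["eef_pos"]*1000,2),np.round(f,1));sys.exit(np.hypot(f[0],f[1])>2.2)
E
python3 -m inch '[[0.4,0,0,0,0,0],[0.4,0,0,0,0,0]]' >/dev/null; python3 chk.py && python3 -m inch '[[0.4,0,0,0,0,0],[0.4,0,0,0,0,0]]' >/dev/null; python3 chk.py && python3 -m inch '[[0.4,0,0,0,0,0],[0.4,0,0,0,0,0]]' >/dev/null; python3 chk.py && python3 -m inch '[[0.4,0,0,0,0,0],[0.4,0,0,0,0,0]]'>/dev/null; python3 chk.py
```

```text
9.38 [487.31  95.5   85.37] [-0.9  0.5 -0.6]
9.38 [487.31  95.5   85.37] [-0.9  0.5 -0.6]
9.38 [487.31  95.5   85.37] [-0.9  0.5 -0.6]
9.38 [487.31  95.5   85.37] [-0.9  0.5 -0.6]False
False
False
False
```

```bash
sed -i 's/sys.exit(\(.*\))$/sys.exit(int(\1))/' chk.py
python3 -m inch '[[0.4,0,0,0,0,0],[0.4,0,0,0,0,0]]' >/dev/null; python3 chk.py && python3 -m inch '[[0.4,0,0,0,0,0],[0.4,0,0,0,0,0]]' >/dev/null && python3 chk.py && python3 -m inch '[[0.4,0,0,0,0,0],[0.4,0,0,0,0,0]]' >/dev/null && python3 chk.py && python3 -m inch '[[0.4,0,0,0,0,0],[0.4,0,0,0,0,0]]'>/dev/null && python3 chk.py
```

```text
9.62 [487.73  95.49  85.37] [-0.3  0.3 -0.1]
9.88 [488.09  95.45  85.35] [-1.6 -0.2  0.3]
10.12 [488.5   95.42  85.38] [-1.   1.2  0.2]
10.38 [488.91  95.38  85.37] [-1.5  0.7  0.6]
```

```bash
sed -i 's/>2.2/>4.5/' chk.py
python3 -m inch '[[0.4,0,0,0,0,0],[0.4,0,0,0,0,0]]' >/dev/null; python3 chk.py && python3 -m inch '[[0.4,0,0,0,0,0],[0.4,0,0,0,0,0]]' >/dev/null && python3 chk.py && python3 -m inch '[[0.4,0,0,0,0,0],[0.4,0,0,0,0,0]]' >/dev/null && python3 chk.py && python3 -m inch '[[0.4,0,0,0,0,0],[0.4,0,0,0,0,0]]'>/dev/null && python3 chk.py
```

```text
10.62 [489.31  95.36  85.36] [-1.4  0.4 -0.9]
10.88 [489.71  95.36  85.35] [-2.  -0.1  0.3]
11.12 [490.11  95.32  85.34] [-2.   1.   0.9]
11.38 [490.5   95.27  85.37] [-1.6  0.6  1.4]
```

```bash
python3 - <<'E'
from h import *
p,d=env.get_image("side"); np.savez("side2.npz",p=p,d=d)
c=env.calibration("side");K=c["intrinsics"];T=c["camera_from_world"]
for q in ([.4905,.0953,.085],[.4905,.0953,.104],[.4905,.0953,.032]):
    x=K@(T[:3,:3]@q+T[:3,3]);print(x[:2]/x[2])
cv2.imwrite("pics/t1.png",cv2.resize(p[140:260,200:340,::-1],None,fx=5,fy=5,interpolation=cv2.INTER_CUBIC))
E
```

```text
[254.82448854 202.12893534]
[254.82128435 195.59337623]
[254.83305594 219.60381334]
```

View pics/t1.png

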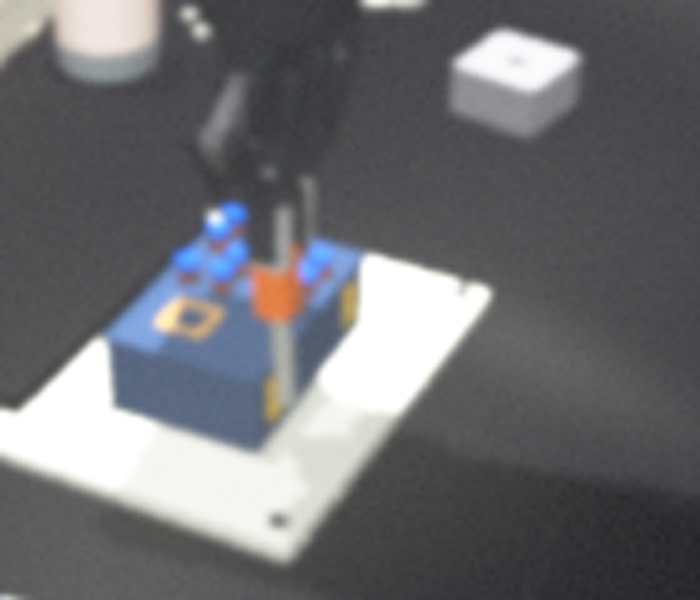

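The pin has tilted in the grip: head centre at (276,290), foot at (291,402), foot toward −x. So the grip pivots easily about the closing axis. I will press along the closing axis instead: back off, turn the tool 90° and touch the left end again.

```bash
python3 -m inch '[[-6,0,0,0,0,0],[-12,0,0,0,0,0],[-12,-3,0,0,0,-10],[-12,-3,0,0,0,-20],[-12,-3,0,0,0,-30],[-12,-3,0,0,0,-40],[-12,-3,0,0,0,-50],[-12,-3,0,0,0,-60],[-12,-3,0,0,0,-70],[-12,-3,0,0,0,-80]]' >/dev/null; python3 -m inch '[[0,0,0,0,0,-10],[0,0,0,0,0,-10],[0,3,0,0,0,-10],[0,3,0,0,0,-10]]'; python3 -c "
from station import env;print(env.state()['joint_positions'])"
```

```text
time: 13.18
eef_pos: [0.4819, 0.0983, 0.0854]
ee_rot: [[0.074, 0.997, 0.0], [0.997, -0.074, -0.0], [-0.0, 0.0, -1.0]]
contact_force: [-0.2, 0.5, -0.7]
grip_width: 0.0148
gripper_force: 59.3
[ 6.69838812e-02  4.64253084e-01  1.99826725e+00 -1.96455987e-04
  6.78712404e-01  1.41318861e-01]
```

```bash
python3 -m inch '[[0,1,0,0,0,0],[0,2,0,0,0,0],[0,2,0,0,0,0]]' >/dev/null; python3 chk.py && python3 -m inch '[[0,0.5,0,0,0,0],[0,0.5,0,0,0,0]]' >/dev/null && python3 chk.py && python3 -m inch '[[0,0.5,0,0,0,0],[0,0.5,0,0,0,0]]' >/dev/null && python3 chk.py && python3 -m inch '[[0,0.5,0,0,0,0],[0,0.5,0,0,0,0]]'>/dev/null && python3 chk.py && python3 -m inch '[[0,0.5,0,0,0,0],[0,0.5,0,0,0,0]]'>/dev/null && python3 chk.py && python3 -m inch '[[0,0.5,0,0,0,0],[0,0.5,0,0,0,0]]'>/dev/null && python3 chk.py
```

```text
13.55 [483.74  98.26  85.36] [ 0.   0.7 -1.6]
13.8 [484.21  98.21  85.36] [-1.2 -0.6 -0.5]
14.05 [484.68  98.17  85.35] [0.1 0.2 0.1]
14.3 [485.2   98.14  85.37] [ 0.  -0.5 -1. ]
14.55 [485.72  98.11  85.37] [ 0.2  0.5 -1. ]
14.8 [486.21  98.1   85.38] [ 0.5 -0.2 -0.9]
```

```bash
sed -i 's/>4.5/>3.5/' chk.py; python3 -m inch '[[0,0.4,0,0,0,0],[0,0.4,0,0,0,0]]' >/dev/null; python3 chk.py && python3 -m inch '[[0,0.4,0,0,0,0],[0,0.4,0,0,0,0]]' >/dev/null && python3 chk.py && python3 -m inch '[[0,0.4,0,0,0,0],[0,0.4,0,0,0,0]]' >/dev/null && python3 chk.py && python3 -m inch '[[0,0.4,0,0,0,0],[0,0.4,0,0,0,0]]'>/dev/null && python3 chk.py && python3 -m inch '[[0,0.4,0,0,0,0],[0,0.4,0,0,0,0]]'>/dev/null && python3 chk.py && python3 -m inch '[[0,0.4,0,0,0,0],[0,0.4,0,0,0,0]]'>/dev/null && python3 chk.py
```

```text
15.05 [486.6   98.06  85.36] [-0.3 -0.4 -0.7]
15.3 [486.94  98.02  85.36] [-0.5 -0.5 -2. ]
15.55 [487.29  97.99  85.36] [ 0.3  0.1 -0.5]
15.8 [487.69  97.95  85.36] [-1.5  0.1 -0. ]
16.05 [488.05  97.93  85.35] [-1.2 -0.6  0.8]
16.3 [488.47  97.91  85.37] [-2.1 -0.   0.3]
```

```bash
sed -i 's/>3.5/>5/' chk.py; python3 -m inch '[[0,0.4,0,0,0,0],[0,0.4,0,0,0,0]]' >/dev/null; python3 chk.py && python3 -m inch '[[0,0.4,0,0,0,0],[0,0.4,0,0,0,0]]' >/dev/null && python3 chk.py && python3 -m inch '[[0,0.4,0,0,0,0],[0,0.4,0,0,0,0]]' >/dev/null && python3 chk.py && python3 -m inch '[[0,0.4,0,0,0,0],[0,0.4,0,0,0,0]]'>/dev/null && python3 chk.py && python3 -m inch '[[0,0.4,0,0,0,0],[0,0.4,0,0,0,0]]'>/dev/null && python3 chk.py
```

```text
16.55 [488.88  97.87  85.37] [-2.4  0.4  1.1]
16.8 [489.24  97.87  85.35] [-2.9  0.5  1.2]
17.05 [489.64  97.81  85.34] [-4.1  0.1  2.3]
17.3 [490.04  97.77  85.34] [-4.7 -0.3  2.5]
17.55 [490.43  97.76  85.35] [-4.9  0.8  2. ]
```

```bash
python3 -m inch '[[0,0,0,0,0,0],[0,0,0,0,0,0],[0,0,0,0,0,0],[0,-4,0,0,0,0],[0,-10,0,0,0,0],[-45,-10,0,0,0,0],[-86,-10,0,0,0,0],[-86,-10,0,0,0,0],[-86,-10,0,0,0,0]]' >/dev/null; python3 chk.py && python3 -m inch '[[0,2,0,0,0,0],[0,4,0,0,0,0],[0,5.5,0,0,0,0],[0,5.5,0,0,0,0]]'
```

```text
18.68 [474.6   12.81  85.47] [ 0.2  0.2 -0.9]
time: 19.18
eef_pos: [0.48, 0.0125, 0.0853]
ee_rot: [[0.072, 0.997, 0.0], [0.997, -0.072, -0.0], [-0.0, 0.0, -1.0]]
contact_force: [-0.8, 0.6, -0.5]
grip_width: 0.0145
gripper_force: 59.3
```

```bash
python3 -m inch '[[0,0.6,0,0,0,0],[0,0.6,0,0,0,0]]' >/dev/null; python3 chk.py && python3 -m inch '[[0,0.6,0,0,0,0],[0,0.6,0,0,0,0]]' >/dev/null && python3 chk.py && python3 -m inch '[[0,0.6,0,0,0,0],[0,0.6,0,0,0,0]]' >/dev/null && python3 chk.py && python3 -m inch '[[0,0.6,0,0,0,0],[0,0.6,0,0,0,0]]'>/dev/null && python3 chk.py && python3 -m inch '[[0,0.6,0,0,0,0],[0,0.6,0,0,0,0]]'>/dev/null && python3 chk.py && python3 -m inch '[[0,0.6,0,0,0,0],[0,0.6,0,0,0,0]]'>/dev/null && python3 chk.py
```

```text
19.43 [480.46  12.26  85.36] [ 0.1 -0.9 -1.2]
19.68 [480.97  12.21  85.34] [-0.8  0.2 -0.8]
19.93 [481.55  12.18  85.35] [-1.3  0.7  0.2]
20.18 [482.11  12.17  85.34] [-2.8  0.3 -0. ]
20.43 [482.71  12.11  85.35] [-2.7  0.3  1.4]
20.68 [483.3   12.05  85.36] [-3.5  0.8  1.7]
```

```bash
python3 -m inch '[[0,0.5,0,0,0,0],[0,0.5,0,0,0,0]]' >/dev/null; python3 chk.py && python3 -m inch '[[0,0.4,0,0,0,0],[0,0.4,0,0,0,0]]' >/dev/null && python3 chk.py; python3 -m inch '[[0,0,0,0,0,0],[0,0,0,0,0,0],[0,0,0,0,0,0]]' >/dev/null; python3 chk.py
```

```text
20.93 [483.82  12.03  85.35] [-4.4  0.3  2.6]
21.18 [484.22  12.02  85.37] [-4.8  0.5  3.1]
21.55 [484.19  11.99  85.35] [-4.5 -0.7  2.8]
```

```bash
python3 -m inch '[[0,-5,0,0,0,0],[0,-10,0,0,0,0],[-45,-10,0,0,0,10],[-73,-9,0,0,0,20],[-73,-9,0,0,0,30],[-73,-9,0,0,0,40],[-73,-9,0,0,0,50],[-73,-9,0,0,0,60],[-73,-9,0,0,0,70],[-73,-9,0,0,0,80]]' >/dev/null; python3 -m inch '[[0,0,0,0,0,10],[0,0,0,0,0,10],[0,0,0,0,0,10]]'
```

```text
time: 23.18
eef_pos: [0.4703, -0.0602, 0.0854]
ee_rot: [[0.998, -0.068, 0.001], [-0.068, -0.998, -0.0], [0.001, 0.0, -1.0]]
contact_force: [-0.9, 0.3, -1.1]
grip_width: 0.0146
gripper_force: 59.3
```

```bash
python3 -m inch '[[30,0,0,0,0,0],[57,0,0,0,0,0],[57,-12,0,0,0,0],[57,-24,0,0,0,0],[57,-30,0,0,0,0],[57,-30,0,0,0,0]]' >/dev/null; python3 chk.py && python3 -m inch '[[0,-3,0,0,0,0],[0,-6,0,0,0,0],[0,-9,0,0,0,0],[0,-9,0,0,0,0]]' >/dev/null && python3 chk.py && python3 -m inch '[[0,-1,0,0,0,0],[0,-1,0,0,0,0]]' >/dev/null && python3 chk.py && python3 -m inch '[[0,-1,0,0,0,0],[0,-1,0,0,0,0]]' >/dev/null && python3 chk.py
```

```text
23.93 [528.84 -33.77  85.52] [-0.8  0.  -1.6]
24.43 [529.82 -25.24  85.36] [ 0.2  0.2 -0.3]
24.68 [529.89 -24.41  85.38] [ 0.1 -0.3 -0.9]
24.93 [529.96 -23.34  85.39] [-0.1  0.6 -0.5]
```

```bash
python3 -m inch '[[0,-0.6,0,0,0,0],[0,-0.6,0,0,0,0]]' >/dev/null; python3 chk.py && python3 -m inch '[[0,-0.6,0,0,0,0],[0,-0.6,0,0,0,0]]' >/dev/null && python3 chk.py && python3 -m inch '[[0,-0.6,0,0,0,0],[0,-0.6,0,0,0,0]]' >/dev/null && python3 chk.py && python3 -m inch '[[0,-0.6,0,0,0,0],[0,-0.6,0,0,0,0]]'>/dev/null && python3 chk.py && python3 -m inch '[[0,-0.6,0,0,0,0],[0,-0.6,0,0,0,0]]'>/dev/null && python3 chk.py
```

```text
25.18 [529.98 -22.75  85.38] [-0.7  0.3 -1. ]
25.43 [530.02 -22.15  85.39] [ 0.  -0.  -1.2]
25.68 [530.06 -21.55  85.37] [ 0.6  0.2 -1.1]
25.93 [530.11 -20.93  85.35] [ 1.3 -0.3 -1.2]
26.18 [530.17 -20.39  85.39] [-0.1 -0.3 -1. ]
```

```bash
python3 -m inch '[[0,-0.6,0,0,0,0],[0,-0.6,0,0,0,0]]' >/dev/null; python3 chk.py && python3 -m inch '[[0,-0.6,0,0,0,0],[0,-0.6,0,0,0,0]]' >/dev/null && python3 chk.py && python3 -m inch '[[0,-0.6,0,0,0,0],[0,-0.6,0,0,0,0]]' >/dev/null && python3 chk.py && python3 -m inch '[[0,-0.6,0,0,0,0],[0,-0.6,0,0,0,0]]'>/dev/null && python3 chk.py && python3 -m inch '[[0,-0.6,0,0,0,0],[0,-0.6,0,0,0,0]]'>/dev/null && python3 chk.py
```

```text
26.43 [530.24 -19.85  85.41] [-0.5 -0.8 -0.7]
26.68 [530.31 -19.27  85.43] [-0.2 -1.4 -0.7]
26.93 [530.33 -18.67  85.44] [-0.8 -2.4  0.3]
27.18 [530.36 -18.08  85.43] [-0.8 -3.5  0.4]
27.43 [530.46 -17.46  85.45] [-0.5 -4.   1. ]
```

```bash
python3 -m inch '[[0,-0.6,0,0,0,0],[0,-0.6,0,0,0,0]]' >/dev/null; python3 chk.py && python3 -m inch '[[0,-0.6,0,0,0,0],[0,-0.6,0,0,0,0]]' >/dev/null && python3 chk.py
```

```text
27.68 [530.5  -16.91  85.45] [-0.8 -5.4  2.5]
```

Each touch is close to 5 N. The touches put the bore at about (545.6, 78.0) mm with a rack yaw of −4.2°, which agrees with the vision estimate. I hold, back off, lift, move over the bore and check the pin's tilt.

```bash
python3 -m inch '[[0,0,0,0,0,0],[0,0,0,0,0,0],[0,0,0,0,0,0],[0,6,0,0,0,0],[0,12,0,0,0,0],[0,12,-35,0,0,0],[0,12,-65,0,0,0],[0,12,-65,0,0,0]]' >/dev/null; python3 -m inch '[[11,-50,0,0,0,0],[11,-90,0,0,0,0],[11,-108,0,0,0,0],[11,-108,0,0,0,0],[11,-108,0,0,0,0],[11,-108,0,0,0,0]]'
python3 - <<'E'
from h import *
e=env.state()["eef_pos"];ims=[]
for n in("side","top"):
    p,d=env.get_image(n); np.savez(n+"3.npz",p=p,d=d)
    c=env.calibration(n);K=c["intrinsics"];T=c["camera_from_world"]
    pr=lambda q:(lambda x:x[:2]/x[2])(K@(T[:3,:3]@q+T[:3,3]))
    print(n,[pr(e+[0,0,k]).round(1) for k in (.019,.002,-.053)],"bore",pr([.5456,.078,.057]).round(1))
    u,v=pr(e).astype(int); ims.append(cv2.resize(p[v-40:v+50,u-45:u+45,::-1],(400,400),interpolation=cv2.INTER_CUBIC)); print(u-45,v-40)
    W=cloud(n,d);r,b=p[...,0].astype(int),p[...,2].astype(int)
    m=(r>b+60)&(W[...,2]>.13)&(np.hypot(W[...,0]-e[0],W[...,1]-e[1])<.04);print("head",np.median(W[m],0),m.sum())
cv2.imwrite("pics/b.png",np.hstack(ims))
E
```

```text
time: 29.42
eef_pos: [0.5483, 0.0772, 0.1503]
ee_rot: [[0.997, -0.073, -0.0], [-0.073, -0.997, -0.0], [-0.0, 0.0, -1.0]]
contact_force: [-0.1, 0.3, -1.3]
grip_width: 0.0145
gripper_force: 59.3
side [array([235.2, 163.7]), array([235.4, 169.9]), array([236. , 189.1])] bore [237.3 202.8]
190 130
head [0.54446605 0.08558869 0.1665706 ] 110
top [array([238.3, 184.1]), array([238.5, 185.4]), array([239.1, 189. ])] bore [239.1 192.4]
193 145
head [nan nan nan] 0
  return _methods._mean(a, axis=axis, dtype=dtype,
  ret = um.true_divide(
```

View pics/b.png

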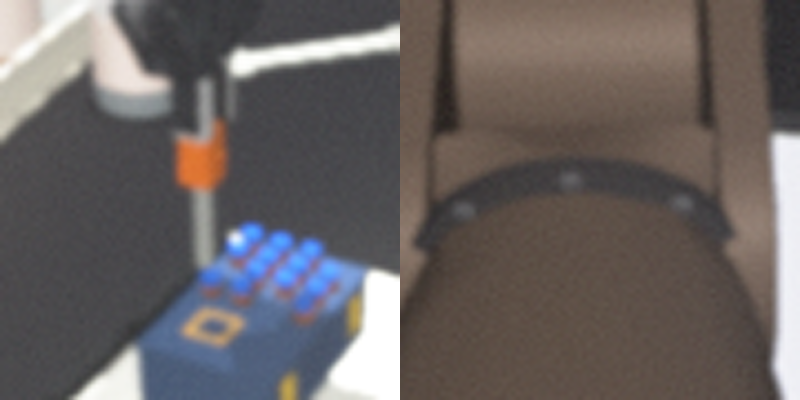

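In the side crop the pin is upright, head (202,155) and foot (205,268), within 1.3 px of where the TCP predicts, so no tilt remains. I centre over the bore and go down in checked steps.

```bash
sed -i 's/np.hypot(f\[0\],f\[1\])>5/np.linalg.norm(f)>5/' chk.py; python3 -m inch '[[-2.8,-0.6,15,0,0,0],[-2.8,-0.6,30,0,0,0],[-2.8,-0.6,35,0,0,0],[-2.8,-0.6,35,0,0,0],[-2.8,-0.6,35,0,0,0]]' >/dev/null; python3 chk.py && python3 -m inch '[[0,0,2,0,0,0],[0,0,2,0,0,0]]' >/dev/null && python3 chk.py && python3 -m inch '[[0,0,2,0,0,0],[0,0,2,0,0,0]]' >/dev/null && python3 chk.py && python3 -m inch '[[0,0,2,0,0,0],[0,0,2,0,0,0]]' >/dev/null && python3 chk.py && python3 -m inch '[[0,0,2,0,0,0],[0,0,2,0,0,0]]' >/dev/null && python3 chk.py && python3 -m inch '[[0,0,2,0,0,0],[0,0,2,0,0,0]]' >/dev/null && python3 chk.py
```

```text
30.15 [545.76  79.   115.59] [-0.1 -1.  -1.2]
30.4 [545.55  78.96 113.45] [-0.7  0.5 -1.2]
30.65 [545.49  78.96 111.27] [-0.1 -0.2  0.1]
30.9 [545.48  78.96 109.23] [ 0.4  0.  -1. ]
31.15 [545.41  78.93 107.18] [-0.3  0.4 -0.8]
31.4 [545.44  78.94 105.22] [-1.1 -0.9 -0.6]
```

```bash
python3 -m inch '[[0,0.6,2,0,0,0],[0,0.6,2,0,0,0]]' >/dev/null; python3 chk.py && python3 -m inch '[[0,0,2,0,0,0],[0,0,2,0,0,0]]' >/dev/null && python3 chk.py && python3 -m inch '[[0,0,2,0,0,0],[0,0,2,0,0,0]]' >/dev/null && python3 chk.py && python3 -m inch '[[0,0,2,0,0,0],[0,0,2,0,0,0]]' >/dev/null && python3 chk.py && python3 -m inch '[[0,0,2,0,0,0],[0,0,2,0,0,0]]' >/dev/null && python3 chk.py && python3 -m inch '[[0,0,2,0,0,0],[0,0,2,0,0,0]]' >/dev/null && python3 chk.py && python3 -m inch '[[0,0,2,0,0,0],[0,0,2,0,0,0]]' >/dev/null && python3 chk.py && python3 -m inch '[[0,0,1,0,0,0],[0,0,1,0,0,0]]' >/dev/null && python3 chk.py
```

```text
31.65 [545.45  78.34 103.23] [-0.3  0.3 -0.8]
31.9 [545.44  78.39 101.23] [ 0.1 -0.6 -1. ]
32.15 [545.46  78.36  99.25] [-0.4 -0.2 -1.2]
32.4 [545.45  78.37  97.2 ] [ 0.7 -0.2 -0.3]
32.65 [545.42  78.37  95.2 ] [ 0.2 -0.6 -0.6]
32.9 [545.44  78.38  93.22] [-1.  -1.  -1.6]
33.15 [545.42  78.37  91.21] [ 0.5 -0.3  0.1]
33.4 [545.49  78.34  90.31] [-0.3 -0.2 -1. ]
```

```bash
python3 -m inch '[[0,0,1,0,0,0],[0,0,1,0,0,0]]' >/dev/null; python3 chk.py && python3 -m inch '[[0,0,1,0,0,0],[0,0,1,0,0,0]]' >/dev/null && python3 chk.py && python3 -m inch '[[0,0,1,0,0,0],[0,0,1,0,0,0]]' >/dev/null && python3 chk.py && python3 -m inch '[[0,0,1,0,0,0],[0,0,1,0,0,0]]' >/dev/null && python3 chk.py && python3 -m inch '[[0,0,0.5,0,0,0],[0,0,0.5,0,0,0]]' >/dev/null && python3 chk.py && python3 -m inch '[[0,0,0.5,0,0,0],[0,0,0.5,0,0,0]]' >/dev/null && python3 chk.py
```

```text
33.65 [545.48  78.36  89.31] [ 0.1 -0.9 -0.4]
33.9 [545.47  78.36  88.29] [0.2 0.1 0.2]
34.15 [545.47  78.34  87.31] [-0.1 -0.6 -1.2]
34.4 [545.44  78.37  86.29] [-0.2  0.  -1.4]
34.65 [545.49  78.34  85.84] [-0.7 -1.  -1.1]
34.9 [545.51  78.38  85.35] [-0.2 -0.4 -1. ]
```

```bash
sed -i 's/np.linalg.norm(f)>5/f[2]>1.5/' chk.py; python3 -m inch '[[0,0,0.4,0,0,0],[0,0,0.4,0,0,0]]' >/dev/null; python3 chk.py && python3 -m inch '[[0,0,0.4,0,0,0],[0,0,0.4,0,0,0]]' >/dev/null && python3 chk.py && python3 -m inch '[[0,0,0.4,0,0,0],[0,0,0.4,0,0,0]]' >/dev/null && python3 chk.py && python3 -m inch '[[0,0,0.4,0,0,0],[0,0,0.4,0,0,0]]' >/dev/null && python3 chk.py && python3 -m inch '[[0,0,0.4,0,0,0],[0,0,0.4,0,0,0]]' >/dev/null && python3 chk.py && python3 -m inch '[[0,0,0.4,0,0,0],[0,0,0.4,0,0,0]]' >/dev/null && python3 chk.py
```

```text
35.15 [545.52  78.38  84.97] [-0.   0.3 -1.2]
35.4 [545.57  78.37  84.62] [ 0.3 -0.4 -0.5]
35.65 [545.75  78.38  84.49] [-0.4 -0.3  4.9]
```

```bash
python3 -m inch '[[0,0,-0.3,0,0,0],[0,0,-0.3,0,0,0]]' | grep -E 'eef|cont'; python3 -m inch '[[0,0,0,0,0,0],[0,0,0,0,0,0],[0,0,0,0,0,0],[0,0,0,0,0,0],[0,0,0,0,0,0],[0,0,0,0,0,0],[0,0,0,0,0,0],[0,0,0,0,0,0]]' 0; python3 -m inch '[[0,0,-10,0,0,0],[0,0,-25,0,0,0],[0,0,-50,0,0,0],[0,0,-90,0,0,0],[0,0,-120,0,0,0],[0,0,-120,0,0,0]]'
python3 - <<'E'
from h import *
p,d=env.get_image("side")
c=env.calibration("side");K=c["intrinsics"];T=c["camera_from_world"]
for k in(.032,.087,.121):
    x=K@(T[:3,:3]@[.5456,.078,k]+T[:3,3]);print(x[:2]/x[2])
W=cloud("side",d);q=p.astype(int);m=(q[...,0]>q[...,2]+60)&(W[...,2]>.075)&(np.hypot(W[...,0]-.545,W[...,1]-.08)<.04)
print(np.percentile(W[m],[3,50,97],axis=0).round(4))
cv2.imwrite("pics/f.png",cv2.resize(p[120:240,180:320,::-1],None,fx=5,fy=5,interpolation=cv2.INTER_CUBIC))
E
```

```text
eef_pos: [0.5455, 0.0784, 0.0845]
contact_force: [-0.8, -0.4, 2.6]
time: 36.9
eef_pos: [0.5455, 0.0784, 0.0845]
ee_rot: [[0.997, -0.072, 0.0], [-0.072, -0.997, -0.0], [0.0, 0.0, -1.0]]
contact_force: [0.5, 0.3, -0.2]
grip_width: 0.0852
gripper_force: 0.0
time: 37.65
eef_pos: [0.5464, 0.0784, 0.2077]
ee_rot: [[0.997, -0.072, 0.005], [-0.072, -0.997, 0.0], [0.005, -0.0, -1.0]]
contact_force: [-0.2, -1.1, -0.8]
grip_width: 0.0855
gripper_force: 0.0
[237.52222333 210.81360012]
[236.96601133 192.97642461]
[236.60421934 181.37410914]
[[0.5369 0.072  0.0878]
 [0.5436 0.086  0.1052]
 [0.5546 0.0888 0.121 ]]
```

View pics/f.png

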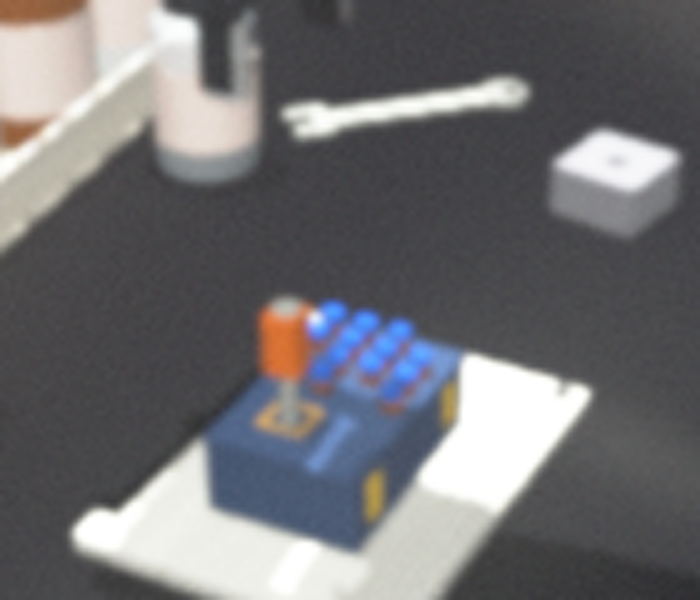

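The pin stands upright in the brass-framed bore at (290,410), with its head at (285,340) spanning z 0.088–0.121 m, as it should when fully home. The gripper is clear.

```bash
python3 -c "
from station import env;print(env.close_job())"
```

```text
the job is handed in; nothing more can be done
None
```

The three patches were touched in order at about 5 N each; the left one was touched twice because the pin tilted in the grip at about 2 N the first time. The pin is fully home and released in the reference bore, and the job was handed in at about 38 s; no verdict came back.

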